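# Set the coffee grinder to the moka line and start it

## Robot

A 6-joint arm with a two-finger parallel gripper is mounted at the origin on a cart in front of the work surface, level with it; the furniture and walls round the work are solid. World frame = base frame: x ahead of the robot, y to its left, z up, the work surface at z = 0. Lengths are in mm, angles in degrees, forces in N, time in s.
With the tool pointing down it reaches from about 300 to 850 mm from the base axis. Payload 4.2 kg.
Tool frame: the origin (TCP) lies at the very end of the fingers, on their centre line; the grasp point (between the pads) lies 19 mm behind it (env.grip_point_offset is the distance from the TCP to the grasp point, in mm); z points along the fingers, y is the line along which they close (so a half turn about z gives the same grasp; the last joint's range is limited). The gripper opens to 91 mm and grips with 3 to 60 N. Pads are 32 mm wide; open, the fingers measure 118 mm over their backs; the gripper's body (76 mm by 178 mm) begins 60 mm behind the grasp point.
Start: joints at [71.391, 18.312, 89.639, -0, 72.044, -1.146], TCP at [172.561, 548.512, 213.976] pointing down, gripper open.
Joint ranges: [-177.97, 177.97], [-48.28, 115.42], [12.27, 149.76], [-77.06, 257.06], [2.81, 150.46], [-146.56, 146.56]. Speed limits (degrees/s): [147.25, 147.25, 180, 180, 180, 180].

## Interface

Orientations are given as [roll, pitch, yaw] about the fixed x, y, z axes, in that order (R = Rz(yaw) Ry(pitch) Rx(roll)).
In Python, from workcell import env gives the robot as it stands. The module is installed in compiled form; this text tells all that it offers.
- The arm moves only by the tool arm_command, never from a script. Its argument "rows" is a list of rows, each an object with "delta_pos": the shift along the tool's x, y, z in mm, a list of three; "roll": the turn about the tool's z in units of 5 degrees (1.0 is 5 degrees); "jaw": the opening in per cent of the stroke, from 0 (shut) to 100 (fully open). A call has 1 to 20 rows; each row is the pose to reach, as a shift and turn from the pose commanded when the call began, along the tool's axes at that moment; what a row does not reach only later rows make up. A row lasts 1/12 s, in which the tool goes at most 41.7 mm and 7.16 degrees, less where a joint would pass 70% of its speed; a pose out of reach is approached as far as the arm can. A call with a gripper value outside its range is refused whole. The fingers move at their own pace and stop on an object; "squeeze" is the grip in N (left out, the last holds). Time passes only in rows, so rows that repeat a pose let the fingers close. It gives the time, the measured TCP pose, the force, the opening and the grip force at its end, in the units of the state.
- env.state(): the state, without advancing time (a new reading comes with each control period).
- env.grab_frame(name): name is "scene" or "top" or "wrist"; returns a dict with "img" (420x560x3 uint8, blue, green, red), "z_map" (420x560 float32, mm along the optical axis (not along the pixel's ray), 0 where there is no reading), "fov_y" (degrees; the focal length in pixels is half the picture's height over the tangent of half this angle, whatever the lens; pixels are square), "cx", "cy" (the principal point, pixels), "R" (3x3) and "t" (3): a world point X has camera coordinates R X + t; the wrist camera has in their place "T_tool_cam" (4x4, takes a point from camera to tool coordinates, whose origin is the TCP and whose axes are the flange's). Camera axes: x right, y down, z forward; pixel columns grow to the right and rows downward; lengths in mm; the calibration is good to about 2 mm. A picture is of the moment at which its call begins: read the wrist's pose just before it.
- env.job_done(): hands the job in; it is judged then, once.
The state is a dict: "time_s": time; "qpos": joint angles; "qvel": joint speeds; "effort": joint torques, N m; "ee_pos": TCP position; "ee_rot": TCP orientation; "force": force on the tool from outside, world axes, zero at the start; "torque": the same for the moment, N m; "gripper_width": finger opening in mm; "gripper_force": force on a finger pad.
Only numpy, scipy, OpenCV 4.12 (cv2) and the standard library are available. Lean on these libraries where they do the work, as an engineer would, in place of code of your own. Each camera call takes 0.05 s, during which the arm holds its last target. There are 200 camera calls.

## Task

Coffee for the moka pot: push the grinder's black collar round by its upright steel lug until the white index line on the collar lines up with the broad orange line on the scale round it, and only then press the round green start button right down and let it spring back. This is all fingertip work: pick nothing up, and leave the grinder and the things round it standing where they are.

Things in the scene. Friction and masses are not known exactly. Their poses are not given: they have to be found in the camera images.
- grinder: electric coffee grinder, a cream box 206 mm deep (x), 150 mm wide (y), its flat deck 150 mm above the worktop; loose on rubber feet, about 2.2 to 3.4 kg: a push of over some 15 N makes it slide. Origin: centre of its underside; x points from its front (button side) to its back, y to the left seen from the front, z up
- collar (a joint): angle of the black grind collar about the vertical axis through point collar_axis, rad, 0 to 2.094 (stops); grows counter-clockwise seen from above. Stiff with friction (about 0.1 N m, some 1.5 N at the lug), no spring: stays where it is left. It reads 1.571 when the index is on the orange line, and starts lower, between about 0.1 and 0.85
- start_button (a joint): travel of the start button, m: 0 up, 0.006 fully down; about 5 N holds it right down, it springs back by itself
- collar_axis (a point): point on the collar's axis at scale height, 157 mm above the worktop, 22 mm behind the grinder's middle; axes as the grinder's. Above the collar, on this axis, stands a fixed low hopper with lid (radius 40 mm, top of its knob 219 mm above the worktop), 23 mm clear of the lug
- collar_index (a point): outer end of the white index line on the collar's flange, 55 mm from the axis; turns with the collar
- scale_target (a point): inner end of the broad orange line (5 mm wide, running out to the rim), 55 mm from the collar's axis, on the fixed grey scale ring round the collar (radius 71 mm, top 156 mm above the worktop). The other 12 scale lines are thin, short and black, 10 degrees apart, on the ring's front half
- lug_top (a point): top centre of the collar's steel lug, an upright round post 14 mm across (16 mm at its head) at 70 mm from the axis, 205 mm above the worktop; the post is free from 171 mm up. It stands 110 degrees counter-clockwise (from above) of the index line and turns with the collar; it is pushed from its clockwise side
- button_top (a point): centre of the top of the green start button, 28 mm across, on the deck in front of the collar, 98 mm from its axis, 162.5 mm above the worktop when up; pressed straight down
- moka_pot: aluminium moka pot with black handle, 87x137x154 mm, loose, left of the grinder; origin: centre of its underside; leave alone
- espresso_cup: small white cup, 59x83x55 mm, loose, left of the grinder; origin: centre of its underside; leave alone
- white_mug: large white mug with green specks, 92x127x95 mm, loose, right of the grinder; origin: centre of its underside; leave alone
- tumbler: drinking glass, 81 mm across, 91 mm high, loose, right of the grinder; origin: centre of its underside; leave alone
- teaspoon: steel teaspoon, 130 mm long, loose, flat on the worktop in front and to the left; leave alone

How it is judged (in metres and radians):
On the way, in this order (a step that is already met when the one before it is completed fails the run):
1. the collar's index line is on the orange scale line and stays there (horizontal distance between collar_index and scale_target below 0.0035 m and value of joint start_button below 0.002 m), for 0.3 s.
2. the start button is pressed right down with the grind still set (value of joint start_button above 0.0045 m and horizontal distance between collar_index and scale_target below 0.0035 m), for 0.1 s.
At the end, for the whole second after the job is handed in: the collar's index line is within 3.5 mm (about a third of a division) of the orange line, the start button has been pressed after that and is up again, and the grinder stands level and still within 15 mm of where it stood (horizontal distance between collar_index and scale_target below 0.0035 m and value of joint start_button below 0.001 m and distance of grinder from where it was at the start of the episode below 0.015 m and angle between grinder's own z axis and vertical below 0.03 rad and linear speed of grinder below 0.01 m/s); the robot touches nothing.
It fails at once if the start button is pressed while the grind is not set (value of joint start_button above 0.003 m and horizontal distance between collar_index and scale_target above 0.0045 m).
It fails at once if the grinder is shoved over 20 mm, lifted or tipped (distance of grinder from where it was at the start of the episode above 0.02 m or height (world z) of grinder above 0.008 m or angle between grinder's own z axis and vertical above 0.08 rad).
It fails at once if one of the things standing round the grinder is moved over 20 mm, picked up or knocked over (distance of any of moka_pot, espresso_cup, white_mug, tumbler, teaspoon from where it was at the start of the episode above 0.02 m or angle between any of moka_pot, espresso_cup, white_mug, tumbler's own z axis and vertical above 0.4 rad).
It also fails if it takes over 48 s, if anything falls off the work surface, if the arm or the gripper's body presses on something with over 40 N, if the wrist force passes 120 N, or if a joint passes its speed limit or range.

## Working session

There is one attempt and no reset: what is moved stays moved. The work goes in short steps, Python scripts to look and compute and a tool call to move; the robot and the scene stay as the last step left them, time stands still between calls to the robot, and variables do not carry over. Pictures are saved under pics/ and viewed, at most 10 in all, crops included, and the job is handed in when it is done.

Besides the shell and the picture viewer there is one more tool, called as name(argument=value, ...) on one line, values as JSON. arm_command: Moves the arm, as the interface text tells. Its arguments: {"type":"object","properties":{"rows":{"type":"array"},"squeeze":{"type":"number"}},"required":["rows"]}

```bash
mkdir -p pics
cat > h.py <<'E'
import numpy as np, cv2, pickle
from workcell import env
def grab(n):
    s=env.state(); f=env.grab_frame(n); f['s']=s
    pickle.dump(f,open(f'{n}.pkl','wb')); return f
def foc(f): return f['img'].shape[0]/2/np.tan(np.radians(f['fov_y'])/2)
def cam(f):
    return np.array(f['R']),np.array(f['t']).ravel()
def ray_at_z(f,u,v,z):
    R,t=cam(f); F=foc(f); d=R.T@np.array([(u-f['cx'])/F,(v-f['cy'])/F,1]); c=-R.T@t
    return c+d*(z-c[2])/d[2]
def proj(f,X):
    R,t=cam(f);p=R@np.array(X)+t;F=foc(f);return p[:2]/p[2]*F+[f['cx'],f['cy']]
E
python3 - <<'E'
from h import *
print(env.state())
for n in('scene','top'):
    f=grab(n); cv2.imwrite(f'pics/{n}1.png',f['img']); print(n,f['fov_y'],f['cx'],f['cy'],f['R'],f['t'])
E
```

```text
{'time_s': 0.0, 'qpos': array([ 7.13901318e+01,  1.83525637e+01,  8.97052995e+01, -9.19434859e-04,
        7.20438817e+01, -1.14736937e+00]), 'qvel': array([-0.05164531,  0.07066227,  0.04795547,  0.06528823,  0.04626263,
       -0.07011354]), 'effort': array([ 1.54043883e-03, -4.12476075e+01, -2.31976193e+01,  7.29674287e-02,
        4.58948000e-02, -1.24849171e-04]), 'ee_pos': array([172.40658411, 548.02432854, 213.1185308 ]), 'ee_rot': array([-1.79898258e+02, -1.16336900e-03,  1.62537784e+02]), 'force': array([ 0.16817393,  0.66564929, -0.18699412]), 'torque': array([ 0.02938037, -0.04171396,  0.01217331]), 'gripper_force': 0.0, 'gripper_width': 91.112226696324}
scene 54.170346444054715 277.06974521402606 205.47891059177735 [[ 0.46329325 -0.88595374  0.0211029 ]
 [-0.35257328 -0.20611416 -0.91280284]
 [ 0.8130507   0.41545508 -0.40785492]] [-225.01694572  324.48347003  922.84736876]
top 54.35959628841743 278.1222801770443 218.2955769081302 [[ 0.02311719 -0.99957671 -0.0176632 ]
 [-0.98084653 -0.01925895 -0.19382772]
 [ 0.1934055   0.02180564 -0.98087656]] [   7.14344683  542.45456964 1064.88106615]
```

View pics/scene1.png

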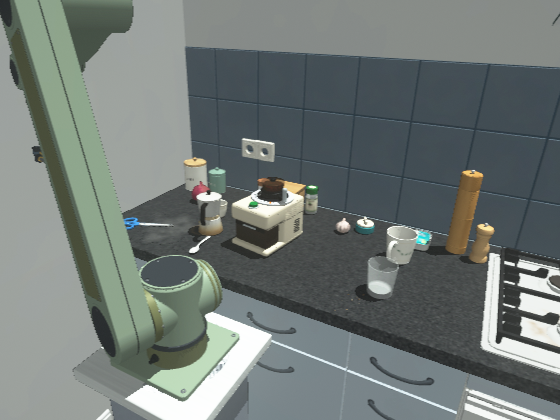

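View pics/top1.png

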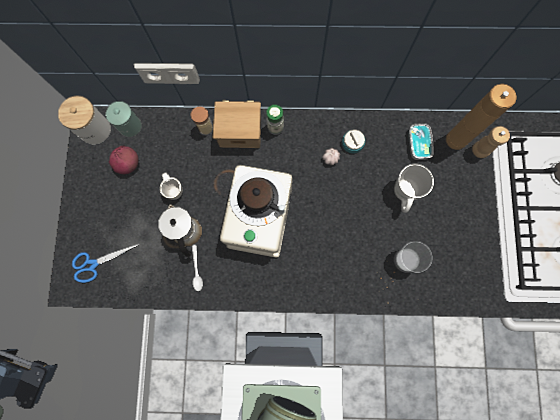

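The top view shows the grinder at about (257,210) with the button at (250,236) and collar at (257,197). The moka pot is at (178,228), with the mug and tumbler well to the right. I'll enlarge the grinder.

Run:
```python
from h import *
f=pickle.load(open('top.pkl','rb'))
c=f['img'][155:265,200:310]; cv2.imwrite('pics/topc.png',cv2.resize(c,(600,600),interpolation=cv2.INTER_CUBIC)[:594])
print(ray_at_z(f,257,197,157),ray_at_z(f,250,236,162.5))
```

```text
[574.97898658  70.55977328 157.        ] [475.18455227  84.00388888 162.5       ]
```

View pics/topc.png

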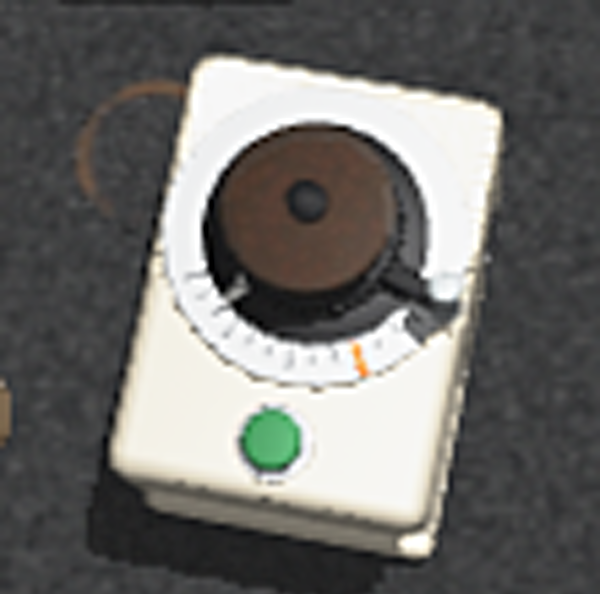

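```bash
cat >> h.py <<'E'
def tc(u,v): return 200+(u+.5)*110/600-.5,155+(v+.5)*110/600-.5
E
python3 - <<'E'
from h import *
from scipy.optimize import least_squares
f=pickle.load(open('top.pkl','rb'))
P=lambda u,v,z: ray_at_z(f,*tc(u,v),z)
ring=np.array([P(*p,156)[:2] for p in [(315,388),(163,235),(195,330),(400,365),(240,372),(320,90)]])
s=least_squares(lambda c:np.hypot(*(ring-c).T)-71,ring.mean(0)); print('axis',s.x,s.fun)
A=s.x
for n,u,v,z in [('button',271,440,162.5),('lug',446,286,205),('orange in',356,344,156),('orange out',364,377,156),('idx',234,298,157),('knob',306,201,219),('cornerFL',112,472,150),('cornerBL',195,60,150),('cornerBR',500,105,150),('cornerFR',422,528,150)]:
    p=P(u,v,z); d=p[:2]-A; print(n,p.round(1),'r',np.hypot(*d).round(1),'ang',np.degrees(np.arctan2(d[1],d[0])).round(1))
E
```

```text
axis [572.49173971  68.55382541] [-0.6806572   0.11437443 -0.64614489 -0.08427761  0.72645346 -0.51519981]
button [477.   85.8 162.5] r 97.1 ang 169.7
lug [539.6   8.3 205. ] r 68.6 ang -118.7
orange in [522.9  49.4 156. ] r 53.2 ang -158.9
orange out [507.7  45.3 156. ] r 68.8 ang -160.3
idx [543.  105.7 157. ] r 47.4 ang 128.5
knob [572.8  69.3 219. ] r 0.8 ang 66.2
cornerFL [462.8 158.6 150. ] r 141.9 ang 140.6
cornerBL [658.5 129.4 150. ] r 105.4 ang 35.3
cornerBR [639.1 -14.2 150. ] r 106.2 ang -51.2
cornerFR [440.3  17.5 150. ] r 141.7 ang -158.9
```

Measurements agree with the given sizes: lug radius 69, button radius 97 and knob within 1 mm of the axis. The lug is at -118.7°, and the index has to turn about 69°. Next I move above the pre-contact point with the fingers shut.

arm_command(rows=[{"delta_pos":[0,0,-35],"roll":0,"jaw":0},{"delta_pos":[0,0,-67],"roll":0,"jaw":0},{"delta_pos":[-24,-20,-67],"roll":0.2,"jaw":0},{"delta_pos":[-55,-46,-67],"roll":0.4,"jaw":0},{"delta_pos":[-86,-72,-67],"roll":0.6,"jaw":0},{"delta_pos":[-117,-98,-67],"roll":0.8,"jaw":0},{"delta_pos":[-148,-124,-67],"roll":1,"jaw":0},{"delta_pos":[-179,-150,-67],"roll":1.2,"jaw":0},{"delta_pos":[-210,-176,-67],"roll":1.4,"jaw":0},{"delta_pos":[-241,-202,-67],"roll":1.6,"jaw":0},{"delta_pos":[-272,-228,-67],"roll":1.8,"jaw":0},{"delta_pos":[-303,-254,-67],"roll":2,"jaw":0},{"delta_pos":[-334,-280,-67],"roll":2.2,"jaw":0},{"delta_pos":[-365,-306,-67],"roll":2.3,"jaw":0},{"delta_pos":[-396,-332,-67],"roll":2.3,"jaw":0},{"delta_pos":[-427,-358,-67],"roll":2.3,"jaw":0},{"delta_pos":[-455,-381,-67],"roll":2.3,"jaw":0},{"delta_pos":[-477,-399,-67],"roll":2.3,"jaw":0},{"delta_pos":[-477,-399,-67],"roll":2.3,"jaw":0},{"delta_pos":[-477,-399,-67],"roll":2.3,"jaw":0}], squeeze=20)

```text
time_s: 1.77
ee_pos: [508.0, 23.7, 280.1]
ee_rot: [-180.0, -0.1, 150.9]
force: [-0.4, -0.3, -0.5]
gripper_width: 0.7
gripper_force: 0.0
```

Run:
```python
from h import *
f=grab('wrist'); s=f['s']; print(s['ee_pos'],s['ee_rot'],s['qpos'],s['gripper_width'])
print(f['fov_y'],f['cx'],f['cy'],f['T_tool_cam'])
cv2.imwrite('pics/w1.png',f['img'])
```

```text
[507.98921392  23.67344222 280.12569055] [-1.79969230e+02 -1.00981416e-01  1.50870860e+02] [ 1.35608399e+00  1.02350751e+01  9.11322394e+01  2.51985220e-02
  7.87353185e+01 -5.95197476e+01] 0.686393054357353
58.570160568445914 279.3779378628237 204.36033953864032 [[-1.67465434e-04 -9.71402738e-01 -2.37437767e-01  6.62911065e+01]
 [ 9.99999706e-01  1.48473712e-05 -7.66045620e-04  1.09482460e-01]
 [ 7.47664139e-04 -2.37437826e-01  9.71402450e-01 -1.70308422e+02]
 [ 0.00000000e+00  0.00000000e+00  0.00000000e+00  1.00000000e+00]]
```

View pics/w1.png

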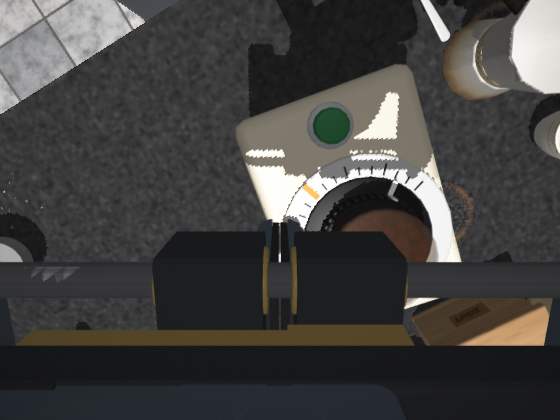

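The wrist view shows the button at (331,125), the orange line from (305,184) to (317,198), and the index with its outer end near (398,180). I check these against the top-view estimates.

```bash
cat >> h.py <<'E'
from scipy.spatial.transform import Rotation as Ro
def wray(f,u,v,z):
    s=f['s']; Rt=Ro.from_euler('xyz',s['ee_rot'],degrees=True).as_matrix(); T=np.array(f['T_tool_cam']); F=foc(f)
    d=Rt@T[:3,:3]@np.array([(u-f['cx'])/F,(v-f['cy'])/F,1]); c=np.array(s['ee_pos'])+Rt@T[:3,3]
    return c+d*(z-c[2])/d[2]
A=np.array([572.5,68.6])
def rep(f,pts,A=A):
    for n,u,v,z in pts:
        p=wray(f,u,v,z); d=p[:2]-A; print(n,p.round(1),'r',np.hypot(*d).round(1),'ang',np.degrees(np.arctan2(d[1],d[0])).round(1))
E
python3 - <<'E'
from h import *
f=pickle.load(open('wrist.pkl','rb'))
rep(f,[('button',331.5,125,162.5),('or in',318,199,156),('or out',304,184,156),('idx out',398,180,157),('idx in',389,197,157)])
cv2.imwrite('pics/w1c.png',cv2.resize(f['img'][140:260,270:430],(800,600),interpolation=cv2.INTER_CUBIC))
E
```

```text
button [476.7  85.8 162.5] r 97.3 ang 169.8
or in [523.9  50.2 156. ] r 51.9 ang -159.3
or out [507.6  46.2 156. ] r 68.6 ang -160.9
idx out [540.9 112.9 157. ] r 54.4 ang 125.5
idx in [550.  100.8 157. ] r 39.3 ang 125.0
```

View pics/w1c.png

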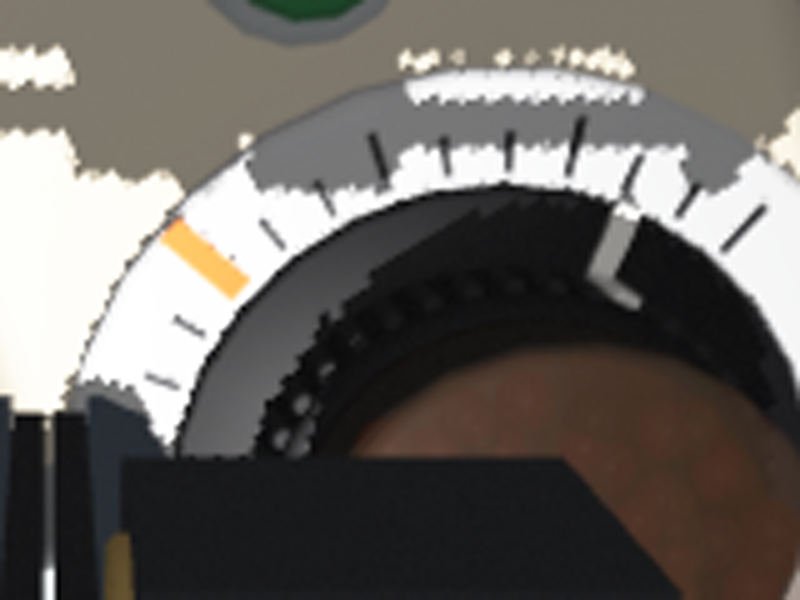

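Very clear: the index is on the 7th tick from orange, so about 69.5–70° remain, which agrees with the top view. I lower beside the lug.

arm_command(rows=[{"delta_pos":[0,0,25],"roll":0,"jaw":0},{"delta_pos":[0,0,50],"roll":0,"jaw":0},{"delta_pos":[0,0,70],"roll":0,"jaw":0},{"delta_pos":[0,0,85],"roll":0,"jaw":0},{"delta_pos":[0,0,95],"roll":0,"jaw":0},{"delta_pos":[0,0,99],"roll":0,"jaw":0},{"delta_pos":[0,0,99],"roll":0,"jaw":0},{"delta_pos":[0,0,99],"roll":0,"jaw":0}])

```text
time_s: 2.48
ee_pos: [508.2, 25.2, 182.7]
ee_rot: [180.0, 0.1, 151.1]
force: [-0.4, 0.3, 0.3]
gripper_width: 0.4
gripper_force: 0.0
```

```bash
cat > plan.py <<'E'
import sys
from h import *
def pose(phi,d):
    p=np.radians(phi); r=np.array([np.cos(p),np.sin(p)]); t=np.array([-r[1],r[0]])
    return A+70*r-d*t, phi+270
def rel(seq):
    s=env.state(); x0=np.array(s['ee_pos'])[:2]; y0=s['ee_rot'][2]; print(s['ee_pos'],y0,s['force'])
    a=np.radians(y0); M=np.array([[np.cos(a),np.sin(a)],[np.sin(a),-np.cos(a)]])
    for phi,d in seq:
        x,y=pose(phi,d); q=M@(x-x0); dy=(y-y0+180)%360-180; print(phi,d,q.round(1),'roll',round(-dy/5,2))
E
python3 - <<'E'
from plan import *
rel([(-119,32),(-119,28),(-119,24)]+[(p,24) for p in range(-115,-59,4)])
E
```

```text
[508.17686276  25.24945127 182.68265206] 151.07847152966298 [-0.42614463  0.32882539  0.31605155]
-119 32 [-3.2 -0.9] roll 0.02
-119 28 [-7.2 -0.9] roll 0.02
-119 24 [-11.2  -0.9] roll 0.02
-115 24 [-16.2  -2.4] roll -0.78
-111 24 [-21.2  -3.6] roll -1.58
-107 24 [-26.3  -4.4] roll -2.38
-103 24 [-31.5  -4.8] roll -3.18
-99 24 [-36.6  -4.9] roll -3.98
-95 24 [-41.8  -4.7] roll -4.78
-91 24 [-46.9  -4. ] roll -5.58
-87 24 [-52.   -3.1] roll -6.38
-83 24 [-57.   -1.7] roll -7.18
-79 24 [-61.9  -0. ] roll -7.98
-75 24 [-66.6   2. ] roll -8.78
-71 24 [-71.2   4.3] roll -9.58
-67 24 [-75.6   7. ] roll -10.38
-63 24 [-79.9   9.9] roll -11.18
```

arm_command(rows=[{"delta_pos":[-3,-1,0],"roll":0,"jaw":0},{"delta_pos":[-7,-1,0],"roll":0,"jaw":0},{"delta_pos":[-11,-1,0],"roll":0,"jaw":0},{"delta_pos":[-16,-2.4,0],"roll":-0.8,"jaw":0},{"delta_pos":[-21,-3.6,0],"roll":-1.6,"jaw":0},{"delta_pos":[-26.3,-4.4,0],"roll":-2.4,"jaw":0},{"delta_pos":[-31.5,-4.8,0],"roll":-3.2,"jaw":0},{"delta_pos":[-36.6,-4.9,0],"roll":-4,"jaw":0},{"delta_pos":[-41.8,-4.7,0],"roll":-4.8,"jaw":0},{"delta_pos":[-47,-4,0],"roll":-5.6,"jaw":0},{"delta_pos":[-52,-3,0],"roll":-6.4,"jaw":0},{"delta_pos":[-57,-1.7,0],"roll":-7.2,"jaw":0},{"delta_pos":[-62,0,0],"roll":-8,"jaw":0},{"delta_pos":[-66.6,2,0],"roll":-8.8,"jaw":0},{"delta_pos":[-66.6,2,0],"roll":-8.8,"jaw":0},{"delta_pos":[-66.6,2,0],"roll":-8.8,"jaw":0}])

```text
time_s: 3.82
ee_pos: [567.5, -6.0, 182.0]
ee_rot: [-180.0, 0.0, -165.1]
force: [0.4, -0.4, 0.4]
gripper_width: 0.6
gripper_force: 0.0
```

Run:
```python
from plan import *
rel([(p,24) for p in (-75,-71,-67,-63,-59,-55,-50)])
f=grab('wrist')
cv2.imwrite('pics/w2.png',cv2.resize(f['img'][:250],(800,357)))
t=grab('top'); cv2.imwrite('pics/t2.png',cv2.resize(t['img'][155:265,200:310],(600,600),interpolation=cv2.INTER_CUBIC))
```

```text
[567.54724273  -5.99324888 182.04101713] -165.08956988403796 [ 0.37671298 -0.4163779   0.43339873]
-75 24 [-0.1  0.8] roll -0.02
-71 24 [-5.  -0.7] roll -0.82
-67 24 [-10.1  -1.9] roll -1.62
-63 24 [-15.2  -2.7] roll -2.42
-59 24 [-20.3  -3.1] roll -3.22
-55 24 [-25.5  -3.2] roll -4.02
-50 24 [-31.9  -2.8] roll -5.02
```

View pics/w2.png

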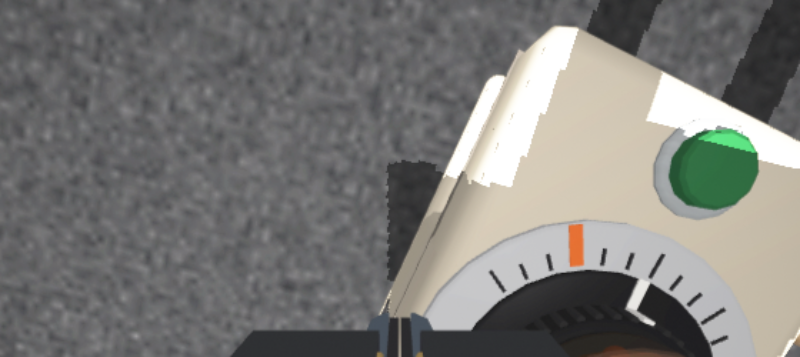

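The index's outer end is at (645,283) in the enlarged view, pointing near the third tick (657,265). Orange runs from (574,226) to (577,265). I compute what remains.

Run:
```python
from h import *
f=pickle.load(open('wrist.pkl','rb'))
k=.7
rep(f,[(n,u*k,v*k,z) for n,u,v,z in [('button',714,168,162.5),('or in',577,265,156),('or out',575,226,156),('idx out',646,280,157),('idx in',634,305,157),('tick3',657,265,156),('tick2',630,260,156)]])
```

```text
button [477.7  82.6 162.5] r 95.8 ang 171.6
or in [522.8  50.7 156. ] r 52.9 ang -160.2
or out [509.2  45.1 156. ] r 67.5 ang -159.6
idx out [521.4  77.1 157. ] r 51.8 ang 170.6
idx in [531.7  76.2 157. ] r 41.5 ang 169.4
tick3 [515.1  79.5 156. ] r 58.4 ang 169.3
tick2 [515.9  69.1 156. ] r 56.6 ang 179.5
```

About 29.5° remains, since contact came roughly 3 mm late. I push another 25°, then check again.

arm_command(rows=[{"delta_pos":[-5,-0.7,0],"roll":-0.8,"jaw":0},{"delta_pos":[-10,-1.9,0],"roll":-1.6,"jaw":0},{"delta_pos":[-15.2,-2.7,0],"roll":-2.4,"jaw":0},{"delta_pos":[-20.3,-3.1,0],"roll":-3.2,"jaw":0},{"delta_pos":[-25.5,-3.2,0],"roll":-4,"jaw":0},{"delta_pos":[-29,-3,0],"roll":-4.6,"jaw":0},{"delta_pos":[-31.9,-2.8,0],"roll":-5,"jaw":0},{"delta_pos":[-31.9,-2.8,0],"roll":-5,"jaw":0},{"delta_pos":[-31.9,-2.8,0],"roll":-5,"jaw":0}])

```text
time_s: 4.67
ee_pos: [598.6, -0.4, 182.0]
ee_rot: [-180.0, 0.0, -140.1]
force: [0.6, -1.0, 0.4]
gripper_width: 0.3
gripper_force: 0.5
```

Run:
```python
from plan import *
rel([(p,24) for p in (-50,-48,-46,-45,-44)])
print(env.state()['qpos'])
f=grab('wrist')
cv2.imwrite('pics/w3.png',cv2.resize(f['img'][90:250,280:500],(800,582),interpolation=cv2.INTER_CUBIC))
```

```text
[ 5.98594608e+02 -3.97320616e-01  1.81958977e+02] -140.05579510035986 [ 0.61973688 -1.02645776  0.38014604]
-50 24 [-0.4 -0.4] roll -0.01
-48 24 [-2.8 -1.2] roll -0.41
-46 24 [-5.3 -1.9] roll -0.81
-45 24 [-6.6 -2.2] roll -1.01
-44 24 [-7.8 -2.5] roll -1.21
[-1.13139737e+00  2.16222393e+01  8.93582509e+01 -1.42239309e-02
  6.90049941e+01 -1.31070507e+02]
```

View pics/w3.png

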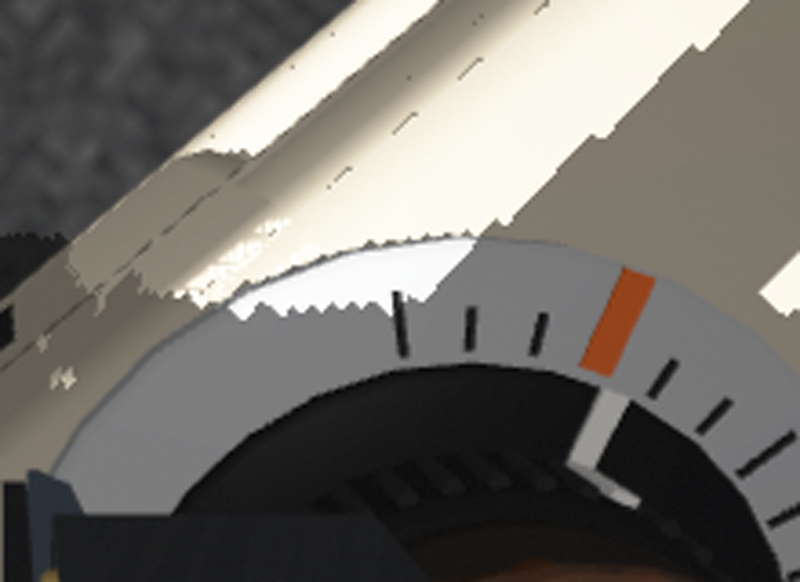

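The index's outer end is at (616,393) and the orange line's inner end at (596,371). With 62 px per 10°, about 4.4° is left.

arm_command(rows=[{"delta_pos":[-2,-0.6,0],"roll":-0.3,"jaw":0},{"delta_pos":[-4,-1.2,0],"roll":-0.6,"jaw":0},{"delta_pos":[-5.7,-1.6,0],"roll":-0.85,"jaw":0},{"delta_pos":[-5.7,-1.6,0],"roll":-0.85,"jaw":0},{"delta_pos":[-5.7,-1.6,0],"roll":-0.85,"jaw":0}])

```text
time_s: 5.13
ee_pos: [604.3, 2.4, 182.0]
ee_rot: [-180.0, 0.0, -135.7]
force: [0.4, -1.6, -0.1]
gripper_width: 0.2
gripper_force: 0.8
```

Run:
```python
from plan import *
rel([(p,24) for p in (-45,-44)])
f=grab('wrist')
cv2.imwrite('pics/w4.png',cv2.resize(f['img'][90:250,280:500],(800,582),interpolation=cv2.INTER_CUBIC))
```

```text
[604.31806621   2.36335569 181.99804197] -135.71268107538066 [ 0.41183036 -1.57479173 -0.10619845]
-45 24 [-0.3 -0.7] roll -0.14
-44 24 [-1.6 -1.1] roll -0.34
```

View pics/w4.png

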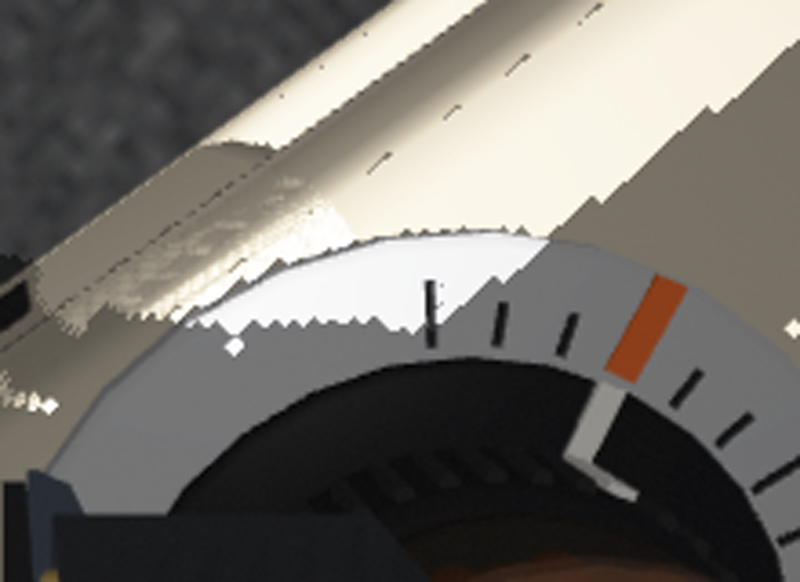

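The index extended meets the orange line within about 0.6°: index end (611,387), orange inner end (622,374). The grind is set. I back off the lug, rise above the knob and go over the button.

arm_command(rows=[{"delta_pos":[4,0,0],"roll":0,"jaw":0},{"delta_pos":[10,0,0],"roll":0,"jaw":0},{"delta_pos":[15,0,0],"roll":0,"jaw":0},{"delta_pos":[15,0,-20],"roll":0,"jaw":0},{"delta_pos":[15,0,-50],"roll":0,"jaw":0},{"delta_pos":[15,0,-75],"roll":0,"jaw":0},{"delta_pos":[15,0,-80],"roll":0.5,"jaw":0},{"delta_pos":[17,12,-80],"roll":1.5,"jaw":0},{"delta_pos":[19,30,-80],"roll":2.7,"jaw":0},{"delta_pos":[21,50,-80],"roll":3.9,"jaw":0},{"delta_pos":[23,70,-80],"roll":5.1,"jaw":0},{"delta_pos":[25,90,-80],"roll":6.3,"jaw":0},{"delta_pos":[28,110,-80],"roll":7.5,"jaw":0},{"delta_pos":[30,128,-80],"roll":8.7,"jaw":0},{"delta_pos":[32,142,-80],"roll":9.9,"jaw":0},{"delta_pos":[33,149,-80],"roll":10.9,"jaw":0},{"delta_pos":[33,149,-80],"roll":10.9,"jaw":0},{"delta_pos":[33,149,-80],"roll":10.9,"jaw":0}])

```text
time_s: 6.68
ee_pos: [476.0, 85.8, 262.2]
ee_rot: [180.0, 0.0, 169.9]
force: [0.2, -0.2, -0.2]
gripper_width: 0.6
gripper_force: 0.0
```

Run:
```python
from h import *
f=grab('top'); print(env.state()['ee_pos'],env.state()['ee_rot'])
w=grab('wrist')
a=cv2.resize(f['img'][155:265,200:310],(400,400),interpolation=cv2.INTER_CUBIC); b=cv2.resize(w['img'],(400,300))
c=np.zeros((400,800,3),np.uint8); c[:,:400]=a; c[:300,400:]=b; cv2.imwrite('pics/c5.png',c)
```

```text
[476.42888294  85.61337997 262.10919462] [1.79989655e+02 3.58745385e-02 1.69905739e+02]
```

View pics/c5.png

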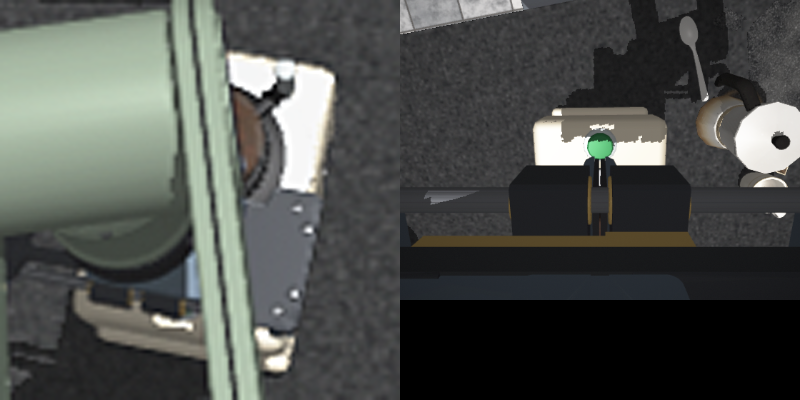

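The grinder hasn't moved, the lug is at the back right, and the fingertips line up with the button. I lower to just above it.

arm_command(rows=[{"delta_pos":[0,0,25],"roll":0,"jaw":0},{"delta_pos":[0,0,50],"roll":0,"jaw":0},{"delta_pos":[0,0,70],"roll":0,"jaw":0},{"delta_pos":[0,0,84],"roll":0,"jaw":0},{"delta_pos":[0,0,92],"roll":0,"jaw":0},{"delta_pos":[0,0,94],"roll":0,"jaw":0},{"delta_pos":[0,0,94],"roll":0,"jaw":0},{"delta_pos":[0,0,94],"roll":0,"jaw":0}])

```text
time_s: 7.45
ee_pos: [477.2, 85.8, 168.7]
ee_rot: [180.0, 0.1, 169.8]
force: [1.0, -0.7, 0.3]
gripper_width: 0.2
gripper_force: 0.0
```

arm_command(rows=[{"delta_pos":[0,0,2],"roll":0,"jaw":0},{"delta_pos":[0,0,4],"roll":0,"jaw":0},{"delta_pos":[0,0,6],"roll":0,"jaw":0},{"delta_pos":[0,0,8],"roll":0,"jaw":0},{"delta_pos":[0,0,9],"roll":0,"jaw":0},{"delta_pos":[0,0,9],"roll":0,"jaw":0},{"delta_pos":[0,0,9],"roll":0,"jaw":0}])

```text
time_s: 8.03
ee_pos: [476.7, 86.0, 159.3]
ee_rot: [180.0, 0.1, 169.8]
force: [-0.7, -0.2, 3.8]
gripper_width: 0.4
gripper_force: 1.5
```

Contact with a 3.8 N spring force, so I press the remaining 3 mm.

arm_command(rows=[{"delta_pos":[0,0,1],"roll":0,"jaw":0},{"delta_pos":[0,0,2],"roll":0,"jaw":0},{"delta_pos":[0,0,3],"roll":0,"jaw":0},{"delta_pos":[0,0,3.5],"roll":0,"jaw":0},{"delta_pos":[0,0,3.5],"roll":0,"jaw":0},{"delta_pos":[0,0,3.5],"roll":0,"jaw":0},{"delta_pos":[0,0,3.5],"roll":0,"jaw":0}])

```text
time_s: 8.62
ee_pos: [476.7, 86.0, 156.4]
ee_rot: [180.0, 0.1, 169.8]
force: [-1.6, -0.4, 9.0]
gripper_width: 0.6
gripper_force: 4.6
```

It bottomed out: z is 156.4 with 9 N, above the 5 N hold. I release and withdraw.

arm_command(rows=[{"delta_pos":[0,0,-4],"roll":0,"jaw":0},{"delta_pos":[0,0,-12],"roll":0,"jaw":0},{"delta_pos":[0,0,-35],"roll":0,"jaw":0},{"delta_pos":[0,0,-65],"roll":0,"jaw":0},{"delta_pos":[0,0,-95],"roll":0,"jaw":0},{"delta_pos":[15,0,-115],"roll":0,"jaw":0},{"delta_pos":[40,0,-120],"roll":0,"jaw":0},{"delta_pos":[65,0,-120],"roll":0,"jaw":0},{"delta_pos":[80,0,-120],"roll":0,"jaw":0},{"delta_pos":[80,0,-120],"roll":0,"jaw":0},{"delta_pos":[80,0,-120],"roll":0,"jaw":0},{"delta_pos":[80,0,-120],"roll":0,"jaw":0}])

```text
time_s: 9.62
ee_pos: [398.2, 100.0, 275.2]
ee_rot: [-180.0, 0.0, 169.8]
force: [0.2, 0.2, 0.3]
gripper_width: 0.3
gripper_force: 0.0
```

Run:
```python
from h import *
f=grab('top'); s=env.state(); print(s['ee_pos'],s['force'],s['time_s'])
a=cv2.resize(f['img'][155:265,200:310],(600,600),interpolation=cv2.INTER_CUBIC); cv2.imwrite('pics/t6.png',a)
```

```text
[398.378107    99.99039344 275.12033675] [ 0.01578198  0.97617066 -0.40098537] 9.6667
```

View pics/t6.png

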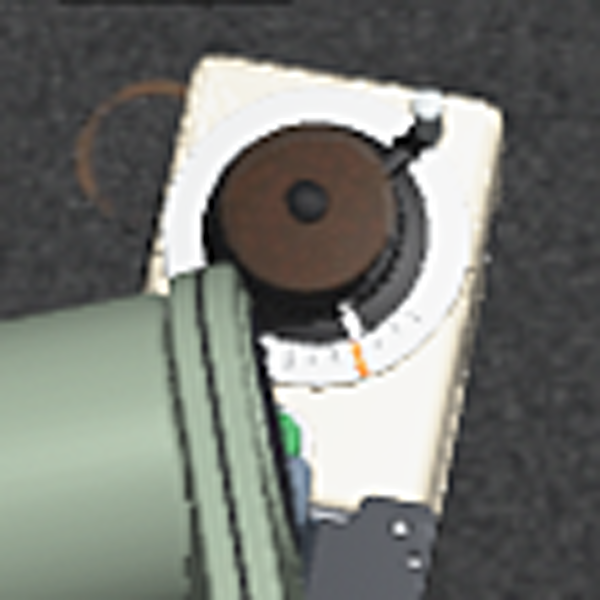

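The index (350,320) runs straight into the orange line (360,360). The grinder's corners are where they were and the robot is clear, so I hand in.

```bash
python3 -c "
from workcell import env
print(env.job_done())"
```

```text
the job is handed in; nothing more can be done
None
```

I turned the collar until its index was within about 0.6° of the orange line, then pressed the green button right down and let it go; the grinder hasn't moved, the arm is clear, and the job is handed in (no verdict was returned).

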